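# Put the nesting measuring cups away in their caddy

### The arm

A 7-joint arm with a two-finger parallel gripper is mounted at the origin on a cart in front of the work surface, level with it; the furniture and walls round the work are solid. World frame = base frame: x ahead of the robot, y to its left, z up, the work surface at z = 0. Lengths are in mm, angles in rad, forces in N, time in s.
With the tool pointing down it reaches from about 400 to 900 mm from the base axis. Payload 5.6 kg.
Tool frame: the origin (TCP) lies midway between the tips of the shut fingers; the grasp point (between the pads) lies 19 mm behind it; z points along the fingers, y is the line along which they close (so a half turn about z gives the same grasp; the last joint's range is limited). The gripper opens to 92 mm and grips with 3 to 60 N. Pads are 20 mm wide; open, the fingers measure 128 mm over their backs; the gripper's body (75 mm by 189 mm) begins 69 mm behind the grasp point.
Start: joints at [-1.183, 0.468, -0.012, 1.603, 0.006, 1.071, -0.056], TCP at [271.479, 590.6, 214.592] pointing down, gripper open.
Joint ranges: [-2.53, 2.53], [-0.31, 2.02], [-1.57, 1.55], [0.28, 2.44], [-1.29, 4.43], [0.15, 1.84], [-2.92, 2.92]. Speed limits (rad/s): [2.57, 2.57, 3.14, 3.14, 3.14, 3.14, 3.14].

### API

Orientations are given as a rotation vector (axis times angle).
In Python, from cell import robot, grip, kin, viewer gives the robot as it stands. Calls block until the motion is done:
- robot.movep(position, orientation): joint-space move of the TCP to a pose.
- robot.servo_line(position, feed=150, rotation=None): straight line of the TCP; rotation=None keeps the orientation; feed is the mean speed in mm/s.
- robot.goto_joints(angles): joint-space move.
- grip(opening, newtons=None): opening from 0.0 (shut) to 1.0 (fully open); newtons is the grip in N (None keeps the last); returns when the fingers have stopped.
- robot.hold(seconds).
- kin.ik(position, orientation): joint angles nearest the present ones, or None.
- robot.observe(): the state.
- viewer.read_camera(name): name is "scene" or "top"; returns the picture (420x560x3 uint8, red, green, blue); there is no depth.
- viewer.camera_info(name): a dict with "camera_matrix" (3x3 intrinsics, pixels), "R" (3x3) and "t" (3): a world point X has camera coordinates R X + t. Camera axes: x right, y down, z forward; pixel columns grow to the right and rows downward; lengths in mm; the calibration is good to about 2 mm. A picture is of the moment at which its call begins. camera_info takes no time and is no camera call.
A pose or a line that the arm cannot do raises robot.IKError and nothing moves.
- robot.job_done(): hands the job in; it is judged then, once.
Trained networks look in the newest picture that a camera, given by its name, has taken for a name from the list of things; names that differ only in an ending like _2 or _b are one class to them, and where a whole thing is asked for, a point or a joint stands for the part that bears it (a point fixed in the world has none). Each returns a list of dicts, best first, with "confidence" (0 to 1); they miss things now and then, are a little off and sometimes report something else, mostly with a low value. They report only what shows in the picture. A call takes as long as a camera call. They do not tell look-alikes from the thing itself.
- viewer.silhouettes(name, camera): "mask" (420x560 bool, what is visible of it).
- viewer.pinpoint(name, camera): "at" ([x, y, z] in mm, in the coordinates of the camera as it stood for that picture, good to about 4 mm: a listed point, or the origin of a listed thing).
The state is a dict: "t": time; "joints": joint angles; "joint_velocities": joint speeds; "joint_torque": joint torques, N m; "tcp_pos": TCP position; "tcp_rot": TCP orientation; "contact_force": force on the tool from outside, world axes, zero at the start; "wrist_torque": the same for the moment, N m; "grip_width": opening from 0.0 (shut) to 1.0 (fully open); "grip_force": force on a finger pad.
Only numpy, scipy, OpenCV 4.12 (cv2) and the standard library are available. Lean on these libraries where they do the work, as an engineer would, in place of code of your own. Each camera call takes 0.05 s, during which the arm holds its last target. There are 200 camera calls.

### The job

Put the measuring cups away in the wooden caddy on the hob: first take the spice jar out of the well and stand it upright on the cork coaster, then nest all the cups that are there in the well, widest first, each one turned so that its flat side meets the flat side of the well or cup it goes into. In the end every cup must stand fully down and level inside the next wider one with the handles lined up over the caddy's flat side, and the things at the back must not be disturbed nor the jar tipped over.

Things in the scene. Friction and masses are not known exactly. Their poses are not given: they have to be found in the camera images.
- cup_blue: blue plastic measuring cup, size 1 of 4 (1 widest), always there. Open D shape: outer rim radius 60 mm, cut by a flat wall 42 mm from the axis on its own -x side. Height 44, walls 3, floor 4 mm; sides lean in 0.05 mm per mm downwards; about 110 g, weighted floor. Origin: circle's axis, underside; z up. Handle: level bar from the flat wall along -x, 14 mm wide, see its point.
- cup_green: green plastic measuring cup, size 2 of 4 (1 widest), may be absent. Open D shape: outer rim radius 53.5 mm, cut by a flat wall 35.5 mm from the axis on its own -x side. Height 51, walls 3, floor 4 mm; sides lean in 0.05 mm per mm downwards; about 98 g, weighted floor. Origin: circle's axis, underside; z up. Handle: level bar from the flat wall along -x, 14 mm wide, see its point.
- cup_yellow: yellow plastic measuring cup, size 3 of 4 (1 widest), may be absent. Open D shape: outer rim radius 47 mm, cut by a flat wall 29 mm from the axis on its own -x side. Height 58, walls 3, floor 4 mm; sides lean in 0.05 mm per mm downwards; about 86 g, weighted floor. Origin: circle's axis, underside; z up. Handle: level bar from the flat wall along -x, 14 mm wide, see its point.
- cup_red: red plastic measuring cup, size 4 of 4 (1 widest), may be absent. Open D shape: outer rim radius 40.5 mm, cut by a flat wall 22.5 mm from the axis on its own -x side. Height 65, walls 3, floor 4 mm; sides lean in 0.05 mm per mm downwards; about 74 g, weighted floor. Origin: circle's axis, underside; z up. Handle: level bar from the flat wall along -x, 14 mm wide, see its point.
- cup_blue_handle (a point): point in the middle of the blue cup's handle, at x = -72 mm, y = 0, z = 40 mm in the cup's frame; same axes as the cup. The bar is 14 mm wide (y), 8 mm thick (z = 36 to 44, top flush with the rim) and spans x = -42 to -109 mm
- cup_green_handle (a point): point in the middle of the green cup's handle, at x = -65.5 mm, y = 0, z = 47 mm in the cup's frame; same axes as the cup. The bar is 14 mm wide (y), 8 mm thick (z = 43 to 51, top flush with the rim) and spans x = -35.5 to -102.5 mm
- cup_yellow_handle (a point): point in the middle of the yellow cup's handle, at x = -59 mm, y = 0, z = 54 mm in the cup's frame; same axes as the cup. The bar is 14 mm wide (y), 8 mm thick (z = 50 to 58, top flush with the rim) and spans x = -29 to -96 mm
- cup_red_handle (a point): point in the middle of the red cup's handle, at x = -52.5 mm, y = 0, z = 61 mm in the cup's frame; same axes as the cup. The bar is 14 mm wide (y), 8 mm thick (z = 57 to 65, top flush with the rim) and spans x = -22.5 to -89.5 mm
- caddy: fixed wooden caddy, 164 mm square foot, D-shaped well. Origin: well's axis, underside of the foot; z up. Well floor z = 8, wall top z = 38 mm. The well's flat is on its -x side. Nested: all origins on its z axis, all x axes along its x, undersides 8, 12, 16, 20 mm up (4 less per absent wider size), about 3.5 mm room all round (10 past an absent size), each handle 3 mm or more above the one below.
- spice_jar: spice jar with a red cap, 45 mm diameter, 106 mm tall, 110 g; stands upright in the caddy's well at first. Origin: centre of its underside, z up. The red cap spans z = 85 to 106 mm.
- coaster: fixed round cork coaster, 100 mm diameter, 6 mm thick; origin at the centre of its underside.
- striped_mug: bystander: white mug with stripes, 83 x 116 x 100 mm, towards the back; origin at the centre of its underside.
- jam_jar: bystander: jar with red label and grey lid, 66 mm diameter, 108 mm tall, towards the back; origin at the centre of its underside.
- timer: bystander: red and white round kitchen timer, about 70 mm, 62 mm tall, towards the back; origin at the centre of its underside.
Mind the look-alikes: they are no part of the job. Several things have the shape of the coaster; the one meant has the colours described above.

How it is judged:
By the outcome, as a careful person would: the job done as asked, in the order asked, and still so for the second after the job is handed in, with the robot touching nothing.
Of cup_green, cup_yellow, cup_red only 2 to 3 are there at a start; the rules pass over those that are not, and their reading is None.
At some moment in a run one of cup_blue, cup_green, cup_yellow, cup_red may be knocked a few centimetres aside while the robot is not near it.
It also fails if it takes over 208 s, if anything falls off the work surface, if the arm or the gripper's body presses on something with over 40 N, if the wrist force passes 120 N, or if a joint passes its speed limit or range.

## Working session

There is one attempt and no reset: what is moved stays moved. The work goes in short steps, each a Python script; the robot and the scene stay as the last script left them, time stands still between calls to the robot, and variables do not carry over. Pictures are saved under pics/ and viewed, at most 14 in all, crops included, and the job is handed in when it is done.

```bash
ls; mkdir -p pics
cat > h.py <<'E'
import numpy as np, cv2
from cell import robot, grip, kin, viewer
from scipy.spatial.transform import Rotation as Ro
def snap(cam, fn=None):
    im=viewer.read_camera(cam)
    if fn: cv2.imwrite('pics/'+fn,cv2.cvtColor(im,cv2.COLOR_RGB2BGR))
    return im
def cam(c):
    i=viewer.camera_info(c); return np.array(i['camera_matrix']),np.array(i['R']),np.array(i['t'])
def w(c,p):
    K,R,t=cam(c); return R.T@(np.array(p)-t)
def pix(c,X):
    K,R,t=cam(c); q=K@(R@np.array(X)+t); return q[:2]/q[2]
def ray(c,uv,z):
    K,R,t=cam(c); o=-R.T@t; d=R.T@np.linalg.inv(K)@np.array([uv[0],uv[1],1.]); return o+d*(z-o[2])/d[2]
def find(name,c,n=3):
    return [(round(d['confidence'],2),np.round(w(c,d['at']),1)) for d in viewer.pinpoint(name,c)[:n]]
E
python3 - <<'E'
from h import *
for c in('scene','top'):
    snap(c,c+'0.png'); K,R,t=cam(c); print(c,np.round(-R.T@t),np.round(R[2],2))
    for n in ['cup_blue','cup_green','cup_yellow','cup_red','cup_blue_handle','cup_green_handle','cup_yellow_handle','cup_red_handle','caddy','spice_jar','coaster','striped_mug','jam_jar','timer']:
        print(n,[(a,b.tolist(),pix(c,b).round().tolist()) for a,b in find(n,c)])
print(robot.observe())
E
```

```text
pics
scene [-139. -844.  810.] [ 0.54  0.63 -0.56]
cup_blue [(0.91, [413.9, -225.1, 1.3], [277.0, 288.0])]
cup_green [(0.63, [631.8, 218.4, -1.2], [243.0, 191.0]), (0.3, [674.9, -155.1, 0.0], [328.0, 237.0])]
cup_yellow [(0.64, [417.0, 350.5, 2.3], [170.0, 195.0]), (0.54, [345.3, -218.7, 38.2], [255.0, 288.0]), (0.22, [543.3, -356.9, 60.7], [351.0, 277.0])]
cup_red [(0.57, [593.7, -367.8, -1.2], [364.0, 288.0])]
cup_blue_handle [(0.73, [345.6, -216.6, 34.9], [255.0, 288.0])]
cup_green_handle [(0.96, [567.4, 243.9, 48.0], [223.0, 182.0])]
cup_yellow_handle [(0.56, [366.2, 322.5, 54.3], [158.0, 190.0])]
cup_red_handle [(0.9, [544.1, -358.0, 59.4], [352.0, 277.0])]
caddy [(0.83, [578.4, -4.7, 2.8], [272.0, 225.0])]
spice_jar [(0.65, [600.0, 10.0, 4.9], [274.0, 220.0])]
coaster [(0.83, [678.1, -155.3, -2.0], [329.0, 237.0]), (0.6, [430.5, 224.4, 3.4], [192.0, 209.0])]
striped_mug [(0.74, [772.1, 55.7, 0.4], [304.0, 197.0])]
jam_jar [(0.58, [804.3, -55.3, 1.0], [334.0, 208.0])]
timer [(0.76, [749.8, -277.9, -4.0], [375.0, 249.0]), (0.58, [632.6, 215.8, -1.0], [244.0, 191.0]), (0.17, [543.
[... 1156 characters left out ...]
6751754, -0.01164644,  1.60269136,  0.00600737,
        1.07138922, -0.05629123]), 'joint_velocities': array([ 5.74225092e-04, -1.35416301e-04, -6.21706442e-05, -1.57607277e-03,
       -8.13708252e-04,  1.52869323e-05,  2.74839688e-04]), 'joint_torque': array([ 1.22662364e-03, -5.20406914e+01, -1.18645499e-02, -2.44052160e+01,
       -5.66586130e-02,  1.14383161e-02,  2.11551890e-05]), 'tcp_pos': array([271.46086168, 590.61431535, 214.5845773 ]), 'tcp_rot': array([6.71504507e-01, 3.06895764e+00, 3.92474033e-05]), 'contact_force': array([-0.36024543, -0.17100487,  0.05709939]), 'wrist_torque': array([ 0.02376024, -0.03001329, -0.04833237]), 'grip_force': 0.0, 'grip_width': 0.9967674020291397}
```

```bash
cd pics; python3 -c "
import cv2
a=cv2.imread('scene0.png')[120:370,100:450];b=cv2.imread('top0.png')[110:320,120:430]
cv2.imwrite('a.png',cv2.resize(a,(800,571),interpolation=3));cv2.imwrite('b.png',cv2.resize(b,(800,542),interpolation=3))"
```

```text
(no output)
```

View pics/a.png

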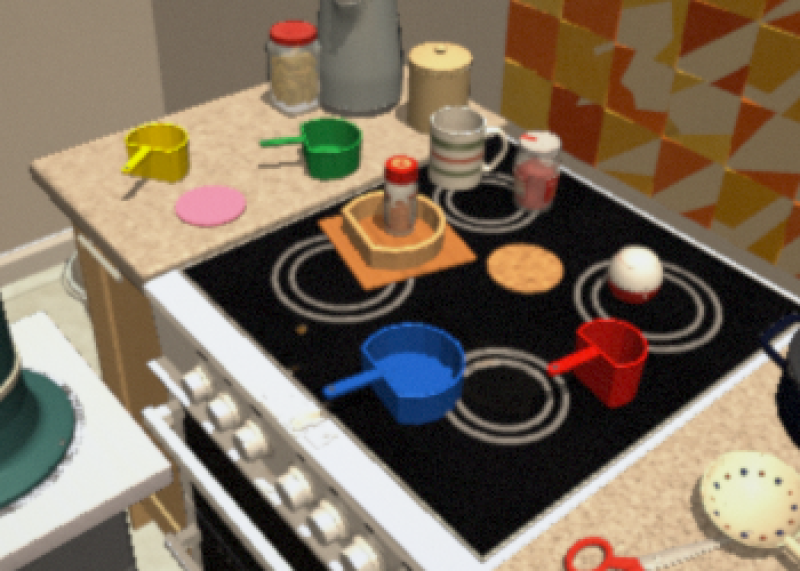

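View pics/b.png

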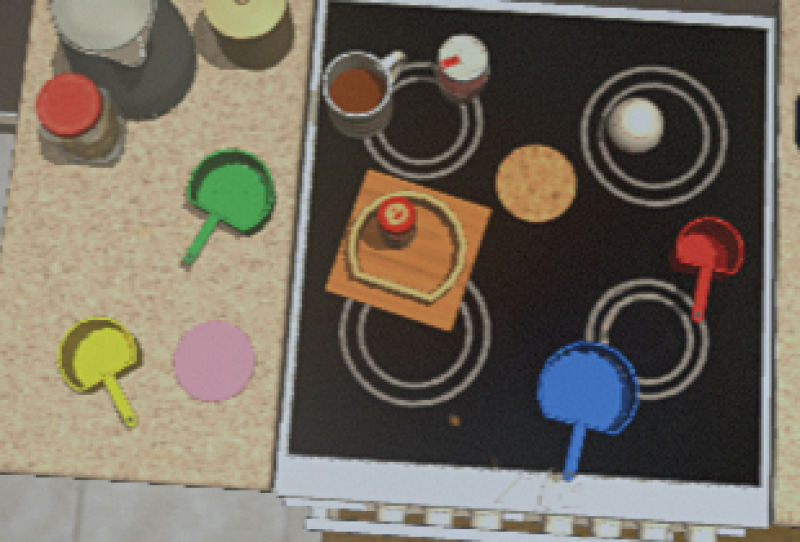

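Both pictures show all four cups. In the top crop, blue is at (590,385), green (230,190), yellow (98,352) and red (710,248). The jar stands at (396,215) in the caddy, whose flat side faces the robot. The cork coaster is at (536,183); the pink disc at (215,360) is the look-alike. Next I'll fit poses to the silhouettes.

```bash
cat >> h.py <<'E'
from scipy.optimize import minimize
S={'blue':(60,42,44),'green':(53.5,35.5,51),'yellow':(47,29,58),'red':(40.5,22.5,65)}
BACK=dict(blue=0,green=1,yellow=2,red=3)
def D(r,f,z):
    a=np.arccos(-f/r); th=np.linspace(-a,a,40); return np.c_[r*np.cos(th),r*np.sin(th),np.full(40,z)]
def box(x0,x1,y,z0,z1): return np.array([[x,s,z] for x in(x0,x1) for s in(-y,y) for z in(z0,z1)],float)
def parts(n):
    if n=='caddy': return [box(-82,82,82,0,8),np.r_[D(70,52,8),D(70,52,38)]]
    r,f,h=S[n]; d=.05*h
    return [np.r_[D(r,f,h),D(r-d,f-d,0)],box(-f-67,-f,7,h-8,h)]
def render(c,n,p,z0=0):
    K,R,t=cam(c); M=Ro.from_euler('z',p[2]).as_matrix(); out=np.zeros((1680,2240),np.uint8)
    for P in parts(n):
        X=P@M.T+[p[0],p[1],z0]; q=(X@R.T+t)@K.T; uv=q[:,:2]/q[:,2:]
        h=cv2.convexHull(((uv+.5)*4).astype(np.float32))
        cv2.fillConvexPoly(out,np.round(h*16).astype(np.int32),255,shift=4)
    return cv2.resize(out,(560,420),interpolation=cv2.INTER_AREA)/255.
def getmask(name,c,near):
    u=pix(c,[near[0],near[1],20]); best=None
    for m in viewer.silhouettes(name,c):
        ys,xs=np.nonzero(m['mask'])
        if len(xs) and np.hypot(xs.mean()-u[0],ys.mean()-u[1])<25: return m['mask'],m['confidence']
    return None,0
def fit(n,c,p0,mask,ign=None,z0=0):
    v=np.ones(mask.shape) if ign is None else 1.-cv2.dilate(ign.astype(np.uint8),np.ones((5,5)))
    f=lambda q:(np.abs(render(c,n,q,z0)-mask)*v).sum()
    best=None
    for dy in(0,.2,-.2):
        s=np.array([p0[0],p0[1],p0[2]+dy]); sim=np.array([s,s+[8,0,0],s+[0,8,0],s+[0,0,.15]])
        r=minimize(f,s,method='Nelder-Mead',options=dict(initial_simplex=sim,xatol=.05,fatol=.2,maxiter=90))
        if best is None or r.fun<best.fun: best=r
    return best.x,best.fun/mask.sum()
E
cat > m1.py <<'E'
from h import *
ims={c:snap(c) for c in('scene','top')}
g=dict(blue=((417,-229),(347,-217)),green=((632,217),(570,243)),yellow=((418,351),(365,323)),red=((594,-366),(542,-357)),caddy=((577,-5),None))
for n,(o,h) in g.items():
    y=np.arctan2(o[1]-h[1],o[0]-h[0]) if h else .3*-1
    for c in ims:
        m,cf=getmask('caddy' if n=='caddy' else 'cup_'+n,c,o)
        if m is None: print(n,c,'none'); continue
        ign=None
        if n=='caddy':
            ign,_=getmask('spice_jar',c,(599,12))
        p,e=fit(n,c,(o[0],o[1],y),m,ign); print(n,c,round(cf,2),np.round(p,3),round(e,3),'init yaw',round(y,3))
        cs,_=cv2.findContours((render(c,n,p)>.5).astype(np.uint8),0,1); cv2.drawContours(ims[c],cs,-1,(255,0,255),1)
a=ims['scene'][150:330,120:420];b=ims['top'][110:320,120:430]
for k,i in (('a',a),('b',b)): cv2.imwrite(f'pics/fit_{k}.png',cv2.cvtColor(cv2.resize(i,None,fx=2.5,fy=2.5,interpolation=0),cv2.COLOR_RGB2BGR))
E
time python3 m1.py
```

```text
blue scene 0.64 [ 4.16900e+02 -2.30467e+02 -1.60000e-01] 0.086 init yaw -0.17
blue top 0.93 [ 4.16959e+02 -2.31265e+02 -1.83000e-01] 0.044 init yaw -0.17
green scene none
green top 0.59 [ 6.32028e+02  2.16511e+02 -4.27000e-01] 0.088 init yaw -0.397
yellow scene 0.9 [419.145 355.315   0.647] 0.081 init yaw 0.486
yellow top 0.93 [418.989 351.991   0.592] 0.104 init yaw 0.486
red scene 0.68 [ 5.92354e+02 -3.66447e+02 -1.23000e-01] 0.083 init yaw -0.171
red top 0.56 [ 5.92500e+02 -3.65993e+02 -1.67000e-01] 0.223 init yaw -0.171
caddy scene 0.9 [ 5.8108e+02 -3.2570e+00 -2.6800e-01] 0.057 init yaw -0.3
caddy top 0.57 [ 5.82317e+02 -5.85500e+00 -2.54000e-01] 0.054 init yaw -0.3
real	0m8.443s
user	0m8.172s
sys	0m1.670s
```

```bash
cat >> h.py <<'E'
def rots(yaw):
    out=[]
    for s in(1,-1):
        y=s*np.array([-np.sin(yaw),np.cos(yaw),0]); z=np.array([0,0,-1.]); out.append(Ro.from_matrix(np.c_[np.cross(y,z),y,z]).as_rotvec())
    return out
def pick_rot(pts,yaw,pts2=(),yaw2=None):
    """rotation sign for which all points are reachable, with least |j7|; returns sign index"""
    best=None
    for i in(0,1):
        js=[kin.ik(p,rots(yaw)[i]) for p in pts]+[kin.ik(p,rots(yaw2)[i]) for p in pts2]
        if any(j is None for j in js): continue
        s=max(abs(j[6]) for j in js)
        if best is None or s<best[0]: best=(s,i)
    return best
def st():
    o=robot.observe(); print('t',round(o['t'],1),'tcp',np.round(o['tcp_pos'],1),'F',np.round(o['contact_force'],1),'T',np.round(o['wrist_torque'],2),'w',round(o['grip_width']*92,1),'gf',round(o['grip_force'],1)); return o
def z_line(p,z,feed=100): robot.servo_line([p[0],p[1],z],feed=feed)
E
cat > jar.py <<'E'
from h import *
J=np.array([599,12.]); C=np.array([677.3,-158]); g=92
b=pick_rot([[*J,250],[*J,8+g-19],[*C,250],[*C,6+g-19]],0.); print(b); r=rots(0.)[b[1]]
robot.movep([*J,250],r); z_line(J,8+g-19,120); grip(.3,25); st()
z_line(J,230,150); st()
robot.servo_line([*C,230],feed=200); z_line(C,6+g-19+8,150); z_line(C,6+g-19+1.5,20); st()
grip(.85); st(); z_line(C,260,200)
E
python3 jar.py
```

```text
(np.float64(1.3712954922147063), 1)
t 6.9 tcp [599.  12.  81.] F [0.7 1.  0.4] T [-0.03  0.16 -0.  ] w 44.2 gf 24.9
t 8.1 tcp [598.3  12.1 229. ] F [ 0.2 -0.6 -1. ] T [0.02 0.17 0.06] w 44.0 gf 24.9
t 10.7 tcp [ 677.2 -158.    80.4] F [ 0.2  0.4 -1.3] T [ 0.02  0.17 -0.03] w 44.1 gf 24.9
t 11.4 tcp [ 677.3 -158.    80.5] F [-0.2  0.2  0.1] T [ 0.05  0.19 -0.02] w 78.0 gf 0.0
```

View pics/fit_b.png

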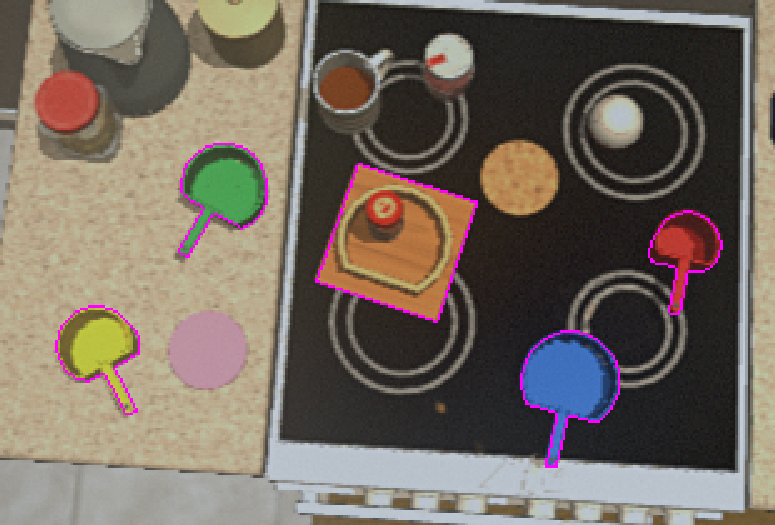

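The overlay outlines match blue, green, yellow, red and the caddy's foot. The jar is moved, so I'll check the coaster and the well's flat up close.

```bash
cat > m2.py <<'E'
from h import *
ims={c:snap(c) for c in('scene','top')}
print('jar',find('spice_jar','top'),find('spice_jar','scene')); outs=[]
for c in ims:
    print(find('caddy',c))
    m,cf=getmask('caddy',c,(580,-5))
    if m is None: print('none'); continue
    p,e=fit('caddy',c,(581,-4.5,-.26),m); print(c,cf,np.round(p,3),round(e,3))
    u,v=pix(c,[580,-5,20]).astype(int); im=cv2.resize(ims[c][v-32:v+32,u-32:u+58],None,fx=8.8,fy=8.8,interpolation=3)
    M=Ro.from_euler('z',p[2]).as_matrix()
    for r,f in((63.5,45.5),(70,52)):
        q=np.array([(pix(c,M@x+[p[0],p[1],0])-[u-32,v-32]+.5)*8.8 for x in D(r,f,38)]); cv2.polylines(im,[q.round().astype(np.int32)],True,(255,0,255),1)
    cv2.imwrite(f'pics/cad_{c}.png',cv2.cvtColor(im,cv2.COLOR_RGB2BGR))
E
python3 m2.py
```

```text
jar [(0.44, array([796.3, -53.7,   1.3])), (0.39, array([ 675.6, -152.2,    6.1]))] [(0.84, array([ 680.4, -159.8,    4.7]))]
[]
scene 0.58 [ 5.79486e+02 -3.45000e+00 -2.41000e-01] 0.047
[(0.25, array([ 7.753e+02,  6.080e+01, -3.000e-01]))]
top 0.85 [6.59958e+02 3.91180e+01 3.86000e-01] 5.884
```

View pics/cad_top.png

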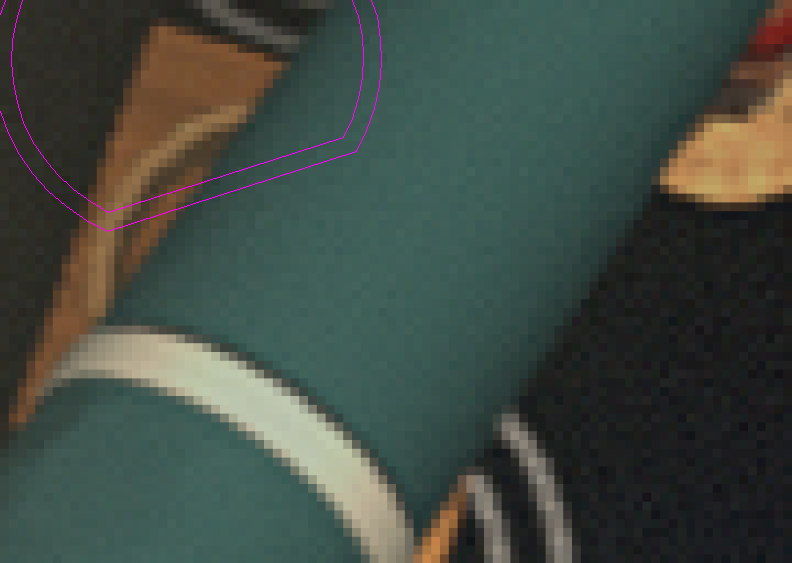

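View pics/cad_scene.png

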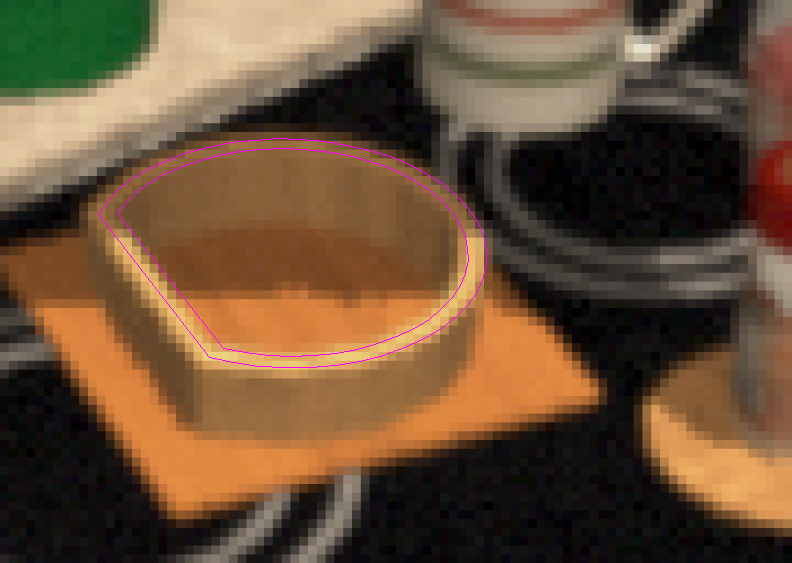

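The top view is blocked by the arm. The scene view shows the well's flat parallel to the foot edge, with my outline about 1 px off at the left rim. I'll move on to hover over blue and refit there with wall thickness free.

```bash
cat >> h.py <<'E'
def fit_caddy(fn=None):
    global parts
    base=parts; res=[]
    for c in('scene','top'):
        im=snap(c); m,cf=getmask('caddy',c,(580,-5))
        if m is None: print('no mask'); continue
        def f(q):
            global parts
            parts=lambda n:[box(-82,82,82,0,8),np.r_[D(63.5+q[3],45.5+q[3],8),D(63.5+q[3],45.5+q[3],38)]]
            return np.abs(render(c,'caddy',q)-m).sum()
        s=np.array([580,-4.5,-.25,7.]); sim=np.r_[[s],s+np.diag([5,5,.1,3])]
        r=minimize(f,s,method='Nelder-Mead',options=dict(initial_simplex=sim,xatol=.05,fatol=.2,maxiter=200))
        print(c,round(cf,2),np.round(r.x,3),round(r.fun/m.sum(),3)); res.append(r.x)
        if fn:
            p=r.x; u,v=pix(c,[580,-5,20]).astype(int); im=cv2.resize(im[v-32:v+32,u-44:u+46],None,fx=8.8,fy=8.8,interpolation=3)
            M=Ro.from_euler('z',p[2]).as_matrix()
            for d in(0,p[3]):
                q=np.array([(pix(c,M@x+[p[0],p[1],0])-[u-44,v-32]+.5)*8.8 for x in D(63.5+d,45.5+d,38)]); cv2.polylines(im,[q.round().astype(np.int32)],True,(255,0,255),1)
            cv2.imwrite(f'pics/{fn}_{c}.png',cv2.cvtColor(im,cv2.COLOR_RGB2BGR))
    parts=base; return res
E
cat > m3.py <<'E'
from h import *
y=-.17; h=np.array([417,-230.5])-72*np.array([np.cos(y),np.sin(y)]); print(h)
for d in(0,-4,4,8):  # reach check along the handle
    q=h+d*np.array([np.cos(y),np.sin(y)]); print(d,pick_rot([[*q,250],[*q,21]],y))
robot.movep([360,-220,250],rots(y)[pick_rot([[360,-220,250]],y)[1]]); st()
fit_caddy('cad3')
E
python3 m3.py
```

```text
[ 346.03789678 -218.31887087]
0 (np.float64(1.3031072763301181), 1)
-4 (np.float64(1.315929393186543), 1)
4 (np.float64(1.2905022002895), 1)
8 (np.float64(1.2781609779389065), 1)
t 14.0 tcp [ 361.4 -220.2  250.7] F [ 1.4 -0.4 -0. ] T [ 0.04  0.18 -0.07] w 78.4 gf 0.0
scene 0.78 [ 5.80631e+02 -6.00000e-01 -2.39000e-01  5.12300e+00] 0.258
top 0.56 [ 5.82311e+02 -5.64900e+00 -2.71000e-01  8.60800e+00] 0.06
```

View pics/cad3_top.png

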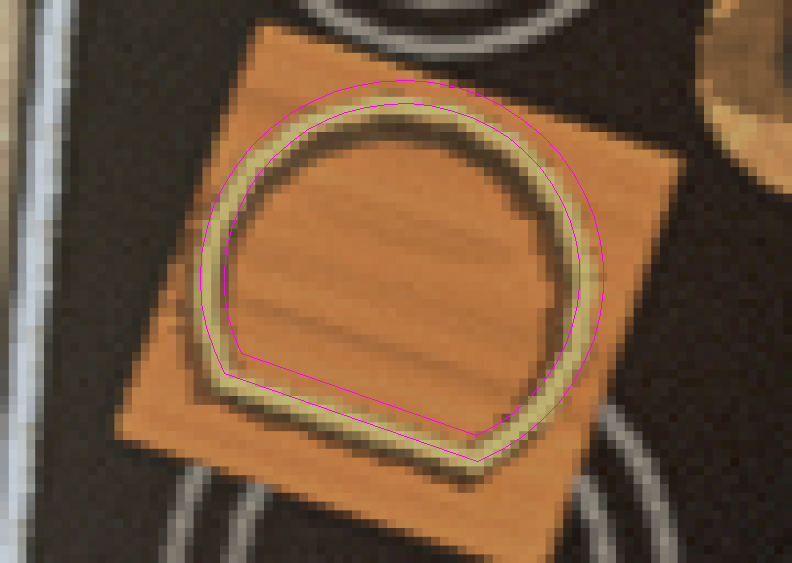

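The top view shows the rim cleanly at about (200–603, 90–480). The fitted D sits about 12 px too high, so the well is offset from the foot. I'll fit the pale rim ring directly.

```bash
cat > m4.py <<'E'
from h import *
c='top'; im=snap(c); u,v=pix(c,[580,-5,20]).astype(int); K,R,t=cam(c)
sub=im.astype(float); g=sub[...,1]/(sub[...,0]+1); 
m=((g>.8)&(sub[...,0]>130)).astype(float); roi=np.zeros_like(m); roi[v-25:v+27,u-24:u+24]=1; m*=roi
def ring(q):
    M=Ro.from_euler('z',q[2]).as_matrix(); out=np.zeros((1680,2240),np.uint8)
    for d,val in((q[3],255),(0 if len(q)<5 else q[4],0)):
        X=D(63.5+d,45.5+d,38)@M.T+[q[0],q[1],0]; p=(X@R.T+t)@K.T; p=p[:,:2]/p[:,2:]
        cv2.fillPoly(out,[np.round((p+.5)*64).astype(np.int32)],val,shift=4)
    return cv2.resize(out,(560,420),interpolation=cv2.INTER_AREA)/255.
f=lambda q:(np.abs(ring(q)-m)*roi).sum()
s=np.array([579,-4.5,-.25,6.,0]); r=minimize(f,s,method='Nelder-Mead',options=dict(initial_simplex=np.r_[[s],s+np.diag([5,5,.1,3,2])],xatol=.02,fatol=.1,maxiter=400))
print(np.round(r.x,3),r.fun,m.sum())
big=cv2.resize(im[v-32:v+32,u-44:u+46],None,fx=8.8,fy=8.8,interpolation=3); M=Ro.from_euler('z',r.x[2]).as_matrix()
for d in r.x[3:]:
    q=np.array([(pix(c,M@x+[*r.x[:2],0])-[u-44,v-32]+.5)*8.8 for x in D(63.5+d,45.5+d,38)]); cv2.polylines(big,[q.round().astype(np.int32)],True,(255,0,255),1)
cv2.imwrite('pics/ring.png',cv2.cvtColor(big,cv2.COLOR_RGB2BGR))
m,cf=getmask('cup_blue',c,(417,-230)); print(fit('blue',c,(417,-230,-.17),m) if m is not None else None)
snap('scene'); m,cf=getmask('cup_blue','scene',(417,-230)); print(fit('blue','scene',(417,-230,-.17),m) if m is not None else None)
E
python3 m4.py
```

```text
[ 5.77611e+02 -2.78600e+00 -2.48000e-01  7.54500e+00  5.40000e-02] 88.32549019607843 319.0
(array([ 486.65458798, -206.49821098,   -0.60933622]), np.float64(5.90289661319073))
(array([ 4.16318479e+02, -2.31206995e+02, -1.76545718e-01]), np.float64(0.054880557438257295))
```

View pics/ring.png

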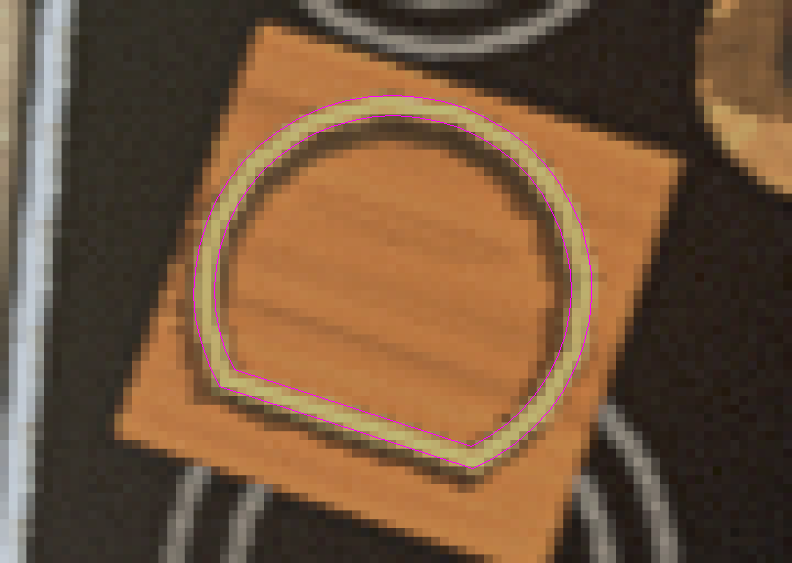

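The ring now matches the rim: well axis (577.6, −2.8), yaw −0.248, which agrees with pinpoint. Picking up blue.

```bash
cat >> h.py <<'E'
W=np.array([577.6,-2.8,-.248])
def rz(a): return np.array([[np.cos(a),-np.sin(a)],[np.sin(a),np.cos(a)]])
def grasp(n,p,off=3,force=45,opening=.5):
    r,f,h=S[n]; gx=-f-30+off
    q=np.array(p[:2])+rz(p[2])@[gx,0]; q2=W[:2]+rz(W[2])@[gx,0]; zg=h-4-19
    b=pick_rot([[*q,zg+110],[*q,zg]],p[2],[[*q2,zg+110],[*q2,zg+8]],W[2]); i=b[1]; print('sign',b)
    grip(opening); robot.movep([*q,zg+110],rots(p[2])[i]); z_line(q,zg+20,180); z_line(q,zg,60)
    grip(0.,force); st(); z_line(q,zg+5,30); robot.hold(.2); st(); z_line(q,zg+100,150); st()
    return i,gx,zg
def over(gx,zg,i,dz,dx=0,dy=0,dyaw=0):
    q2=W[:2]+rz(W[2])@np.array([gx+dx,dy]); return [*q2,zg+dz],rots(W[2]+dyaw)[i]
def lower(n,gx,zg,i,start=45,corr=(0,0,0),lim=8):
    under=8+4*BACK[n]; p,r=over(gx,zg,i,under+start,*corr); f0=robot.observe()['contact_force']
    for dz in list(np.arange(start-5,8,-4))+list(np.arange(8,.5,-1.5))+[.7]:
        p,_=over(gx,zg,i,under+dz,*corr); robot.servo_line(p,feed=60)
        o=robot.observe(); F=o['contact_force']-f0
        if np.abs(F).max()>lim: print('contact at dz',dz,np.round(F,1),'tcpz err',round(o['tcp_pos'][2]-p[2],2)); return False
    st(); return True
E
python3 - <<'E'
from h import *
import json
i,gx,zg=grasp('blue',(416.7,-231,-.173)); json.dump([i,gx,zg],open('g.json','w'))
p,r=over(gx,zg,i,100); robot.servo_line(p,feed=200,rotation=r); st()
p,r=over(gx,zg,i,53); robot.servo_line(p,feed=120); st(); snap('scene','c1.png'); snap('top','c1t.png')
print(find('cup_blue','scene'),find('cup_blue','top'),find('cup_blue_handle','scene'))
m,cf=getmask('cup_blue','scene',(580,-5)); print(cf, fit('blue','scene',W,m,z0=53) if m is not None else None)
a=cv2.imread('pics/c1.png')[150:290,170:370];b=cv2.imread('pics/c1t.png')[130:290,180:400]
cv2.imwrite('pics/c1c.png',np.hstack([cv2.resize(a,(400,280),interpolation=3),cv2.resize(b,(385,280),interpolation=3)]))
E
```

```text
sign (np.float64(1.5650498295773858), 1)
t 17.4 tcp [ 348.8 -219.1   21.1] F [-1.3 -0.1  0.9] T [ 0.02  0.19 -0.02] w 13.2 gf 45.0
t 17.9 tcp [ 348.7 -219.1   26. ] F [ 1.   0.4 -1.6] T [ 0.01  0.19 -0.  ] w 13.1 gf 45.0
t 18.6 tcp [ 348.4 -218.6  120.6] F [ 0.1  1.1 -1.1] T [-0.02  0.21  0.02] w 13.3 gf 45.0
t 20.2 tcp [510.1  13.  121. ] F [ 0.6 -0.7 -0.6] T [-0.01  0.21  0.04] w 13.6 gf 45.0
t 20.8 tcp [510.8  13.5  74.1] F [ 1.2 -0.7 -1.2] T [ 0.03  0.2  -0.02] w 13.4 gf 45.0
[(0.58, array([5.765e+02, 4.000e-01, 5.140e+01]))] [(0.72, array([579.3,  -4.7,  54.5])), (0.63, array([365.1, 322. ,  54.4]))] [(0.73, array([506.6,  12.4,  89.2])), (0.28, array([568.5, 242.2,  51.4]))]
0.63 (array([ 5.76065071e+02, -4.13217374e+00, -2.48567190e-01]), np.float64(0.3883837295602001))
```

View pics/c1c.png

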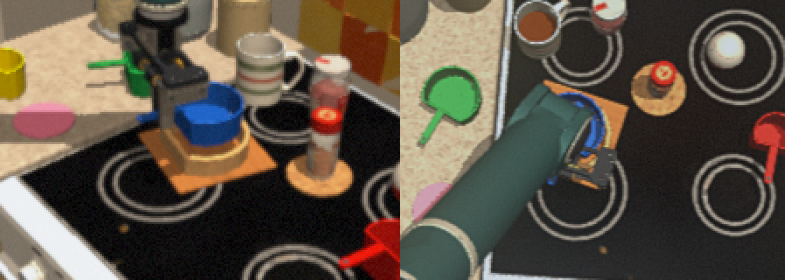

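The blue cup hangs level over the well at (210,110) in the left half, and the jar stands on the coaster. Lowering.

Run:
```python
from h import *
import json
i,gx,zg=json.load(open('g.json'))
print(lower('blue',gx,zg,i))
```

```text
t 24.6 tcp [510.7  14.1  29.7] F [-0.1  0.2 -0.3] T [ 0.01  0.22 -0.04] w 13.7 gf 45.0
True
```

```bash
cat >> h.py <<'E'
def release(gx,zg,i,n):
    grip(.4); st(); o=robot.observe(); p=o['tcp_pos']; z_line(p,p[2]+40,80); z_line(p,250,200)
def measure(n,p0,z0=0,save=None):
    res=[]
    for c in('scene','top'):
        im=snap(c,save and f'{save}_{c}.png'); m,cf=getmask('cup_'+n,c,p0)
        if m is None: print(n,c,'none',find('cup_'+n,c)); continue
        p,e=fit(n,c,p0,m,z0=z0); print(n,c,round(cf,2),np.round(p,3),round(e,3)); res.append((p,e))
    return res
E
python3 - <<'E'
from h import *
import json
i,gx,zg=json.load(open('g.json')); release(gx,zg,i,'blue')
robot.movep([571,242,250],rots(-.42)[i]); st()
measure('blue',W,8,'d'); measure('green',(632,216.5,-.42))
print(find('cup_green','top'),find('cup_green_handle','top'),find('cup_green_handle','scene'))
a=cv2.imread('pics/d_scene.png')[170:280,220:340];b=cv2.imread('pics/d_top.png')[150:260,190:350]
cv2.imwrite('pics/dc.png',np.hstack([cv2.resize(a,(360,330),interpolation=3),cv2.resize(b,(440,330),interpolation=3)]))
E
```

```text
t 25.1 tcp [510.7  14.1  29.7] F [ 0.7 -0.8  0.8] T [-0.02  0.24  0.04] w 36.8 gf 0.0
t 27.7 tcp [571.1 239.6 249.7] F [-0.6  0.1  1.2] T [ 0.06  0.15 -0.02] w 36.8 gf 0.0
blue scene 0.92 [ 5.80646e+02  5.66900e+00 -1.27000e-01] 0.433
blue top 0.89 [ 5.77746e+02 -3.73600e+00 -2.41000e-01] 0.044
green scene 0.81 [ 6.32560e+02  2.18619e+02 -4.13000e-01] 0.075
green top 0.63 [ 6.30305e+02  2.14760e+02 -4.61000e-01] 1.024
[(0.73, array([630.1, 215.5,   1.9]))] [(0.83, array([569.3, 241.9,  49.9])), (0.23, array([ 541. , -357.3,   57.8]))] [(0.65, array([567.5, 243.2,  52.3]))]
```

View pics/dc.png

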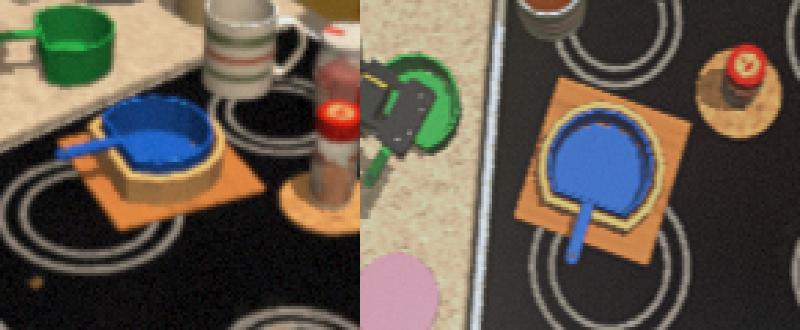

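Blue is nested flat to flat (right half, (600,165)) and the fit agrees with the well. Next is green.

```bash
cat > go.py <<'E'
import sys
from h import *
n=sys.argv[1]; p=tuple(map(float,sys.argv[2:5]))
i,gx,zg=grasp(n,p)
u=8+4*BACK[n]
q,r=over(gx,zg,i,110); robot.servo_line(q,feed=220,rotation=r)
q,r=over(gx,zg,i,u+48); robot.servo_line(q,feed=120); st()
snap('scene'); print(find('cup_'+n,'scene')); snap('top'); print(find('cup_'+n,'top'), 'expect',W[:2],u+48)
if lower(n,gx,zg,i): release(gx,zg,i,n)
E
python3 go.py green 632.2 217.3 -.415
```

```text
sign (np.float64(0.49384991320997146), 0)
t 32.2 tcp [575.1 242.5  28.1] F [0.  0.1 0.5] T [-0.08 -0.02 -0.  ] w 13.1 gf 44.8
t 32.7 tcp [574.9 242.4  32.8] F [ 0.1  0.1 -0.8] T [ 0.01  0.05 -0.04] w 13.7 gf 44.8
t 33.5 tcp [574.7 241.9 127.2] F [ 0.7 -0.2 -1.4] T [ 0.03  0.09 -0.05] w 13.8 gf 44.8
t 35.3 tcp [517.1  13.3  88.1] F [ 0.2 -0.  -0.9] T [0.08 0.1  0.01] w 13.6 gf 44.8
[(0.65, array([577.8,  -1.8,  59.9]))]
[] expect [577.6  -2.8] 60
contact at dz 8.0 [-10.9   0.5  25.1] tcpz err 1.92
```

Contact at dz 8 fits the fingertips landing on blue's handle, since they reach 23 mm below green's handle centre. I'll set green down on the free hob area and regrasp it with just the fingertips on the handle.

```bash
cat > down.py <<'E'
from h import *
gx=-35.5-30+3; zg=28; i=0
q,r=over(gx,zg,i,20); robot.servo_line(q,feed=40); q,r=over(gx,zg,i,110); robot.servo_line(q,feed=150); st()
T=np.array([500,-150.]); t=T+rz(W[2])@[gx,0]
robot.servo_line([*t,zg+110],feed=220); st(); f0=robot.observe()['contact_force']
for dz in [60,20,12,8,6,4,3,2,1,.3]:
    robot.servo_line([*t,zg+dz],feed=80); F=robot.observe()['contact_force']-f0
    if F[2]>4: print('contact',dz,F); break
grip(.5); p=robot.observe()['tcp_pos']; z_line(p,p[2]+60,100); z_line(p,250,200)
robot.movep([430,-250,300],rots(W[2])[i])
for r in measure('green',(*T,W[2]),0,'e'): pass
measure('blue',W,8)
E
python3 down.py; python3 -c "
import cv2,numpy as np
a=cv2.imread('pics/e_scene.png')[170:310,200:360];b=cv2.imread('pics/e_top.png')[150:270,230:370]
cv2.imwrite('pics/ec.png',np.hstack([cv2.resize(a,(400,350),interpolation=3),cv2.resize(b,(400,350),interpolation=3)]))"
```

```text
t 38.8 tcp [516.5  12.  137.1] F [ 0.1  0.9 -0.8] T [ 0.03  0.13 -0.02] w 13.5 gf 44.8
t 39.7 tcp [ 439.7 -133.8  137.9] F [ 0.3 -0.8 -1.3] T [ 0.02 -0.   -0.03] w 13.4 gf 44.8
green scene 0.72 [ 4.96036e+02 -1.52706e+02 -2.73000e-01] 0.055
green top 0.57 [ 4.98536e+02 -1.50248e+02 -2.53000e-01] 0.153
blue scene 0.88 [ 5.90236e+02  1.18030e+01 -8.00000e-03] 0.375
blue top 0.93 [ 5.7549e+02 -6.2930e+00 -2.6200e-01] 0.122
```

View pics/ec.png

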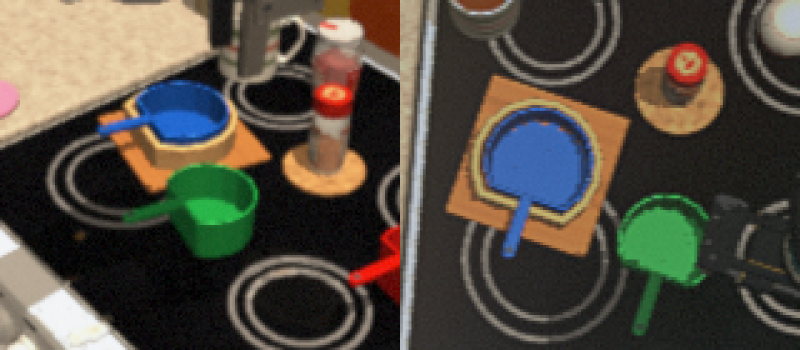

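Green stands level at right (660,245) and blue sits level in the well. I'll park clear, measure again, and regrasp green with the tips.

```bash
sed -i 's/zg=h-4-19$/zg=h-9/' h.py; grep -n "zg=h-9" h.py
python3 - <<'E'
from h import *
i=0; robot.movep([430,130,320],rots(W[2])[0])
a=measure('green',(498,-151,-.26)); measure('blue',W,8)
p=np.mean([x for x,e in a if e<.15],0); print(p)
assert np.hypot(*(p[:2]-[498,-151]))<6
i,gx,zg=grasp('green',p,force=55)
snap('scene','f.png')
print(find('cup_green','scene'),find('cup_green_handle','scene'),p)
a=cv2.imread('pics/f.png')[150:310,200:360]; cv2.imwrite('pics/fc.png',cv2.resize(a,(480,480),interpolation=3))
E
```

```text
91:    q=np.array(p[:2])+rz(p[2])@[gx,0]; q2=W[:2]+rz(W[2])@[gx,0]; zg=h-9
green scene 0.8 [ 4.96607e+02 -1.51147e+02 -2.59000e-01] 0.053
green top 0.97 [ 4.98138e+02 -1.50577e+02 -2.64000e-01] 0.066
blue scene 0.77 [ 5.85921e+02  5.49200e+00 -5.80000e-02] 0.397
blue top 0.61 [ 5.76332e+02 -7.07000e+00 -2.58000e-01] 0.064
[ 4.97372787e+02 -1.50861759e+02 -2.61372631e-01]
sign (np.float64(1.109354123738662), 0)
t 51.4 tcp [ 437.1 -134.7   42.1] F [-0.2 -0.1  1.3] T [0.06 0.04 0.02] w 13.4 gf 55.0
t 51.9 tcp [ 436.9 -134.7   46.9] F [-0.2  0.6 -1.4] T [ 0.    0.06 -0.02] w 13.1 gf 55.0
t 52.7 tcp [ 436.3 -134.9  141.4] F [ 0.5  0.2 -2.1] T [ 0.04  0.08 -0.02] w 13.3 gf 55.0
[(0.78, array([ 500. , -149.5,   95.5]))] [(0.92, array([ 431.5, -131.2,  147.5]))] [ 4.97372787e+02 -1.50861759e+02 -2.61372631e-01]
```

View pics/fc.png

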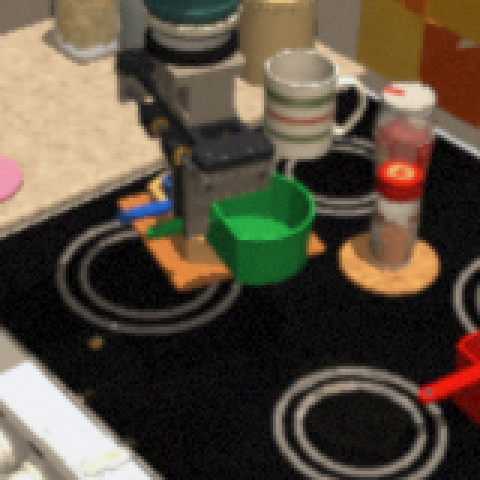

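```bash
cat > put.py <<'E'
import sys
from h import *
n=sys.argv[1]; i=int(sys.argv[2]); corr=tuple(map(float,sys.argv[3:6])); off=3
r_,f,h=S[n]; gx=-f-30+off; zg=h-9; u=8+4*BACK[n]
q,r=over(gx,zg,i,115,*corr); robot.servo_line(q,feed=220,rotation=r)
q,r=over(gx,zg,i,u+48,*corr); robot.servo_line(q,feed=120); st()
snap('scene'); print(find('cup_'+n,'scene'),'expect',W[:2],u+48)
if lower(n,gx,zg,i,corr=corr): release(gx,zg,i,n)
E
python3 put.py green 0 0 -2 0
```

```text
t 54.4 tcp [516.7  10.5 102.2] F [ 0.2  0.  -0.8] T [0.03 0.04 0.04] w 12.8 gf 55.0
[(0.62, array([578.1,  -3.6,  56.7]))] expect [577.6  -2.8] 60
t 58.0 tcp [516.5  10.6  54.6] F [-0.2 -0.5 -0.7] T [ 0.05  0.01 -0.08] w 13.3 gf 55.0
t 58.5 tcp [516.6  10.6  54.7] F [ 0.6 -0.8  0.6] T [ 0.05 -0.   -0.03] w 37.0 gf 0.0
```

Green went in with no contact force. Now I'll check the nest and measure yellow and red.

```bash
cat > chk.py <<'E'
from h import *
import sys
# args: park x y ; then name:x,y,yaw,z0 ...
robot.movep([float(sys.argv[1]),float(sys.argv[2]),320],rots(W[2])[int(sys.argv[3])])
for a in sys.argv[4:]:
    n,v=a.split(':'); x=list(map(float,v.split(','))); measure(n,x[:3],x[3],'k'); 
    if x[3]==0: print([(c,find(f'cup_{n}_handle',c,1)) for c in('scene','top')])
st()
E
python3 chk.py 430 -150 0 green:577,-5,-.25,12 blue:577,-5,-.25,8 yellow:419,353,.6,0 red:592.4,-366,-.15,0
python3 -c "
import cv2,numpy as np
a=cv2.imread('pics/k_scene.png')[170:270,210:330];b=cv2.imread('pics/k_top.png')[150:270,220:360]
cv2.imwrite('pics/kc.png',np.hstack([cv2.resize(a,(400,350),interpolation=3),cv2.resize(b,(400,350),interpolation=3)]))"
```

```text
green scene 0.71 [ 5.90802e+02  1.00480e+01 -6.20000e-02] 0.447
green top 0.67 [ 5.78848e+02 -4.67700e+00 -2.42000e-01] 0.05
blue scene 0.63 [ 5.82133e+02  3.15000e-01 -1.53000e-01] 4.776
blue top 0.64 [ 5.7098e+02 -1.2876e+01  8.2000e-02] 23.341
yellow scene 0.85 [418.842 355.739   0.623] 0.055
yellow top 0.69 [418.953 349.609   0.558] 0.063
[('scene', [(0.78, array([365.2, 320.2,  53.5]))]), ('top', [(0.6, array([368.9, 319.2,  53.4]))])]
red scene 0.78 [ 5.92992e+02 -3.66416e+02 -1.34000e-01] 0.067
red top 0.9 [ 5.93900e+02 -3.66318e+02 -1.53000e-01] 0.084
[('scene', [(0.72, array([ 545.5, -355.9,   59.9]))]), ('top', [(0.84, array([ 542.1, -355.3,   61.4]))])]
t 61.9 tcp [ 430.  -150.1  320. ] F [-1.1  0.6  0.5] T [ 0.03 -0.01 -0.01] w 36.9 gf 0.0
```

View pics/kc.png

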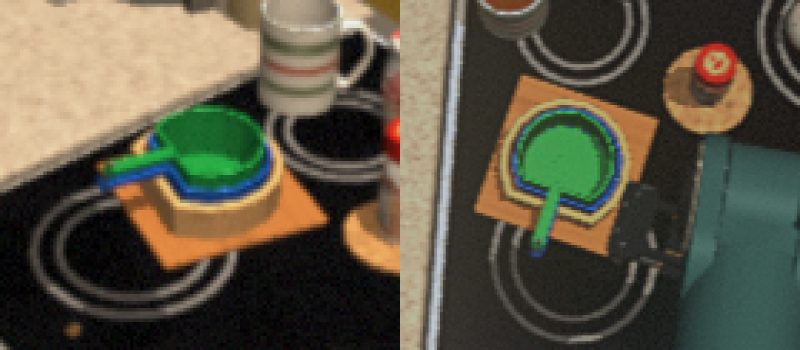

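Green is nested inside blue with the handles lined up. In the right half its centre is (563,150) and the handle tip (540,245). Yellow next.

```bash
cat > y.py <<'E'
import subprocess,sys
from h import *
n=sys.argv[1]; p=tuple(map(float,sys.argv[2:5])); i,gx,zg=grasp(n,p,force=55)
print('sign',i); 
for c in('scene','top'):
    snap(c); print(find('cup_'+n,c,1))
E
python3 y.py yellow 418.9 352.5 .585
```

```text
sign (np.float64(0.7302497589406763), 0)
t 65.8 tcp [372.2 321.6  49.1] F [0.2 0.4 0.4] T [0.   0.07 0.02] w 13.3 gf 55.0
t 66.3 tcp [372.2 321.5  53.9] F [ 0.9 -0.2 -0.3] T [ 0.06  0.1  -0.  ] w 13.2 gf 55.0
t 67.1 tcp [372.  320.9 148.3] F [-0.3 -0.4 -1.9] T [-0.04  0.08 -0.03] w 13.2 gf 55.0
sign 0
[(0.66, array([414.1, 349. , 102.5]))]
[]
```

```bash
cat > hov.py <<'E'
import sys
from h import *
n=sys.argv[1]; i=int(sys.argv[2]); corr=tuple(map(float,sys.argv[3:6])); r_,f,h=S[n]; gx=-f-27; zg=h-9; u=8+4*BACK[n]
q,r=over(gx,zg,i,115,*corr); robot.servo_line(q,feed=220,rotation=r); q,r=over(gx,zg,i,u+70,*corr); robot.servo_line(q,feed=120); st()
E0=W[:2]+rz(W[2])@np.array(corr[:2])
for k in range(2):
    snap('scene','hov.png'); print(find('cup_'+n,'scene',1))
    m,cf=getmask('cup_'+n,'scene',[*E0,0]) 
    for d in viewer.silhouettes('cup_'+n,'scene'):
        m=d['mask']; ys,xs=np.nonzero(m); uu=pix('scene',[*E0,u+70+h/2])
        if np.hypot(xs.mean()-uu[0],ys.mean()-uu[1])>20: continue
        v=np.zeros(m.shape); v[:,int(uu[0])-4:]=1
        fn=lambda x:(np.abs(render('scene',n,[x[0],x[1],W[2]],u+70)-m)*v).sum()
        s=minimize(fn,E0,method='Nelder-Mead',options=dict(initial_simplex=E0+np.array([[0,0],[6,0],[0,6]]),xatol=.05,fatol=.2))
        print('fit',s.x.round(1),s.fun/(m*v).sum(),'expect',E0.round(1),'local diff',(rz(-W[2])@(s.x-E0)).round(1))
E
python3 hov.py yellow 0 1 -1.3 0
```

```text
t 69.4 tcp [523.5  10.  134.7] F [-0.  -0.8 -0.1] T [0.02 0.03 0.01] w 13.3 gf 55.0
[(0.75, array([576.4,  -2.2,  88.2]))]
fit [575.4  -2.8] 0.047934112133429824 expect [578.3  -4.3] local diff [-3.2  0.7]
[(0.63, array([575.3,  -3.7,  89.3]))]
fit [ 5.789e+02 -2.000e-01] 0.05629858961128312 expect [578.3  -4.3] local diff [-0.4  4.1]
```

```bash
python3 put.py yellow 0 2.5 -1.3 0
```

```text
t 70.7 tcp [525.3   9.5 112.8] F [ 0.7 -0.4 -0.5] T [-0.02  0.05  0.02] w 13.1 gf 55.0
[(0.63, array([576.2,  -3.8,  66.1]))] expect [577.6  -2.8] 64
t 74.3 tcp [525.4   9.   65.6] F [-0.  -0.5 -0.7] T [ 0.04  0.03 -0.02] w 13.2 gf 55.0
t 74.8 tcp [525.4   9.1  65.7] F [-0.4 -1.   0. ] T [ 0.01 -0.03 -0.04] w 36.7 gf 0.0
```

Clean again. I'll check the nest and red's pose with the arm parked on the other side.

```bash
python3 chk.py 430 170 0 yellow:577,-5,-.25,16 red:593.4,-366.3,-.145,0
python3 -c "
import cv2,numpy as np
a=cv2.imread('pics/k_scene.png')[170:270,210:330];b=cv2.imread('pics/k_top.png')[150:270,220:360]
cv2.imwrite('pics/kd.png',np.hstack([cv2.resize(a,(400,350),interpolation=3),cv2.resize(b,(400,350),interpolation=3)]))"
```

```text
yellow scene 0.57 [ 5.79295e+02 -3.02800e+00 -2.19000e-01] 0.646
yellow top 0.69 [ 5.78075e+02 -4.10400e+00 -2.40000e-01] 0.078
red scene 0.94 [ 5.94008e+02 -3.65471e+02 -1.26000e-01] 0.051
red top 0.63 [ 5.94283e+02 -3.66889e+02 -1.57000e-01] 0.088
[('scene', [(0.93, array([ 542.4, -354.4,   60. ]))]), ('top', [(0.8, array([ 542.6, -356.8,   63.3]))])]
t 77.7 tcp [430.1 169.8 319.9] F [ 0.6 -0.7  0.3] T [0.   0.   0.02] w 36.8 gf 0.0
```

View pics/kd.png

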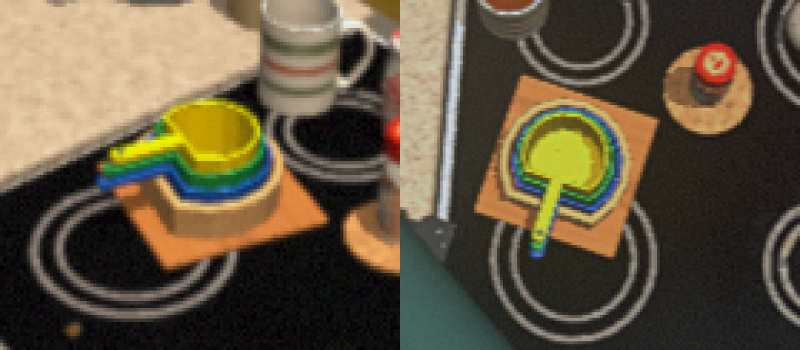

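Yellow is nested level at (558,150) in the right half. Last is red, carried higher and in front of the jar.

```bash
cat > red.py <<'E'
from h import *
i,gx,zg=grasp('red',(593.8,-366.2,-.147),force=55); p=robot.observe()['tcp_pos']; z_line(p,zg+145,150)
q,r=over(gx,zg,i,145,1,-1,0); robot.servo_line(q,feed=220,rotation=r); st(); print('i',i)
E
python3 red.py && python3 hov.py red 0 1 -1 0
```

```text
sign (np.float64(1.4982615507993826), 0)
t 81.8 tcp [ 544.9 -359.    56.1] F [-0.1 -0.5  1.3] T [ 0.02 -0.    0.05] w 13.1 gf 55.0
t 82.3 tcp [ 544.7 -358.9   60.9] F [-0.5 -0.1 -0.9] T [0.02 0.01 0.01] w 13.3 gf 55.0
t 83.1 tcp [ 544.1 -359.   155.2] F [ 0.2 -0.3 -0.8] T [0.06 0.01 0.01] w 12.9 gf 55.0
t 85.3 tcp [530.4   7.1 200.8] F [ 0.5 -0.5 -1.3] T [0.03 0.   0.  ] w 13.0 gf 55.0
i 0
t 86.0 tcp [530.4   8.2 146.3] F [-0.2  0.2  0. ] T [ 0.07  0.01 -0.06] w 13.2 gf 55.0
[(0.8, array([576.6,  -2.2,  90.2]))]
fit [576.9  -4. ] 0.036047118467158724 expect [578.3  -4. ] local diff [-1.4 -0.3]
[(0.81, array([578.8,  -4.4,  89.5]))]
fit [577.1  -3. ] 0.03691683569979716 expect [578.3  -4. ] local diff [-1.4  0.7]
```

```bash
python3 put.py red 0 1.8 -1.2 0 && python3 chk.py 430 170 0 red:577,-4,-.25,20
python3 - <<'E'
from h import *
for c in('scene','top'):
    snap(c); print(c,[(n,find(n,c,2)) for n in('spice_jar','striped_mug','jam_jar','timer')])
a=cv2.imread('pics/k_scene.png')[150:260,210:360];b=cv2.imread('pics/k_top.png')[130:260,220:390]
cv2.imwrite('pics/ke.png',np.hstack([cv2.resize(a,(400,300),interpolation=3),cv2.resize(b,(400,300),interpolation=3)]))
E
```

```text
t 87.2 tcp [530.9   8.1 123.7] F [ 0.7 -0.6 -0.2] T [0.09 0.07 0.04] w 12.9 gf 55.0
[(0.84, array([576.4,  -5.4,  66.4])), (0.41, array([576.1,  -8.1,   1. ]))] expect [577.6  -2.8] 68
t 90.8 tcp [531.    7.7  76.6] F [0.2 0.8 0.1] T [ 0.    0.   -0.03] w 13.0 gf 55.0
t 91.3 tcp [531.1   7.8  76.7] F [ 0.1 -0.8 -0.4] T [-0.   -0.   -0.02] w 36.8 gf 0.0
red scene 0.9 [ 5.87482e+02  6.30900e+00 -2.20000e-02] 0.756
red top none []
t 93.9 tcp [430.6 168.8 319.4] F [ 0.6 -0.1  0.4] T [ 0.01 -0.02  0.07] w 36.7 gf 0.0
scene [('spice_jar', [(0.88, array([ 679.2, -159. ,    3.2]))]), ('striped_mug', [(0.86, array([772.7,  55.2,  -2.5]))]), ('jam_jar', [(0.82, array([804.2, -58.3,   1.4]))]), ('timer', [(0.87, array([ 750. , -278.8,   -5. ]))])]
top [('spice_jar', [(0.78, array([ 677.3, -156.1,    4. ]))]), ('striped_mug', [(0.67, array([776.2,  58.6,  -2.4]))]), ('jam_jar', [(0.64, array([799.3, -57.4,   1.3]))]), ('timer', [(0.85, array([ 750.9, -275.2,   -3.9])), (0.32, array([514.6,   8.2,  60.4]))])]
```

View pics/ke.png

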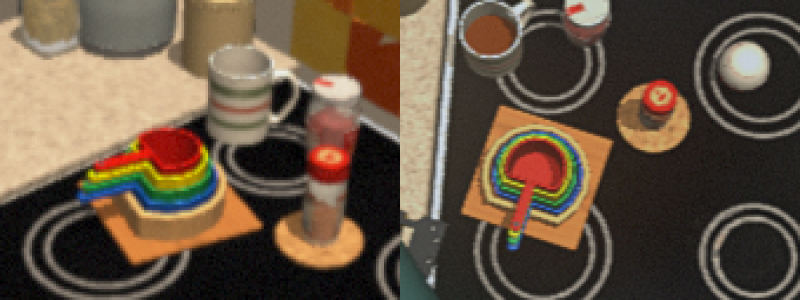

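All four cups are nested level with the handles lined up (right half, (540,170) to (512,245)). The jar is upright on the cork coaster at (655,115) and the bystanders haven't moved. Handing in.

```bash
python3 -c "
from h import *
print(robot.job_done())"
```

```text
the job is handed in; nothing more can be done
None
```

I handed the job in at about 94 s of the 208 s: the spice jar stands upright on the cork coaster, all four cups are nested level in the caddy with handles lined up over its flat side, and the things at the back did not move; green's first lowering hit blue's handle at about 25 N, so I set it down, regrasped it and nested it cleanly.

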